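Slide the teal sample block under the lip of the painting rest

TASK

Fit the sample block that carries the teal test tile into the painting rest: set it flat on the rest's board and slide it, tongue first, under the metal lip until its shoulder is fully home against the lip, then let go of it. Leave the orange and the purple sample blocks where they are.

Things in the scene. Friction and masses are not known exactly. Their poses are not given: they have to be found in the camera images.
- teal_block_center (a point): Pale wooden block with three teal strokes on its white tile: 70 (x) x 42 (y), 33 mm high with tile, 160 g. A tongue 35 long, 34 wide, 12 mm thick, level with the underside, sticks out of its +x end; the face above it is the shoulder. Point: centre of the block without tongue, 16.5 mm up; x along the tongue, z up. Starts flat on the table, tongue roughly away from the robot.
- orange_block_center (a point): Bystander: a sample block of the same shape with orange strokes; the same point and axes. The three blocks may stand in any order.
- purple_block_center (a point): Bystander: a sample block of the same shape with purple strokes; the same point and axes.
- lip_mouth (a point): Painting rest, fixed: wooden board 190 (x) x 130, 12 mm thick; at its far end a dark steel pocket 50 wide, 44 deep, 20 mm high under a bright lip 6 thick (screws to 32 mm over board). Point: on the board's top, mid-width, right below the lip's front edge; x into the pocket, z up. 130 mm of clear board lies before it. A block is home with its shoulder on the lip, its centre at x -35 mm.
Not all that is in view belongs to the job. Leave any blue look-alike of the part that bears teal_block_center alone.

How it is judged:
By the outcome, as a careful person would: the job done as asked, in the order asked, and still so for the second after the job is handed in, with the robot touching nothing.
It also fails if it takes over 38 s, if anything falls off the work surface, if the arm or the gripper's body presses on something with over 40 N, if the wrist force passes 120 N, or if a joint passes its speed limit or range.

ROBOT

A 7-joint arm with a two-finger parallel gripper is mounted at the origin on the work surface; the furniture and walls round the work are solid. World frame = base frame: x ahead of the robot, y to its left, z up, the work surface at z = 0. Lengths are in m, angles in rad, forces in N, time in s.
With the tool pointing down it reaches from about 0.4 to 0.85 m from the base axis. Payload 4.5 kg.
Tool frame: the origin (TCP) lies at the very end of the fingers, on their centre line; the grasp point (between the pads) lies hold_point_z behind it (hold_point_z is the distance from the TCP to the grasp point, in m); z points along the fingers, y is the direction in which the jaws open and shut (so a half turn about z gives the same grasp; the last joint's range is limited). The gripper opens to 85 mm and grips with 20 to 120 N. Pads are 22 mm wide; open, the fingers measure 114 mm over their backs; the gripper's body (76 mm by 85 mm) begins 54 mm behind the grasp point. The pads swing forward as they close: fully open they stand 13 mm farther back than shut.
Start: joints at [-1.189, 0.689, -0.195, 1.565, 0.157, 0.902, -0.215], TCP at [0.213, 0.588, 0.231] pointing down, gripper open.
Joint ranges: [-3.01, 3.01], [-0.46, 2.08], [-1.47, 1.51], [0.13, 2.56], [-1, 4.14], [0.04, 2.09], [-2.66, 2.66]. Speed limits (rad/s): [2.57, 2.57, 3.14, 3.14, 3.14, 3.14, 3.14].

INTERFACE

Orientations are given as a unit quaternion [x, y, z, w].
In Python, from bench import get_obs, get_image, camera_info, finish_job, hold_point_z gives the robot as it stands.
- The arm moves only by the shell command python3 -m handwheel 'ROWS'. ROWS is JSON, a list of rows, each a list of 7 numbers: the shift along the tool's x, y, z in cm, then the turn, a rotation vector about the tool's x, y, z in degrees, then the gripper's target within -1 to 1 (shut at 1, half-way at 0, fully open at -1). A call has exactly 10 rows; each row shifts and turns the commanded pose from where the row before left it, along the tool's axes as they then stand; what a row does not reach is not made up. A row lasts 1/12 s, in which the tool goes at most 41.7 mm and 7.16 degrees, less where a joint would pass 70% of its speed; a pose out of reach is approached as far as the arm can. A call with a gripper value outside its range is refused whole. The fingers move at their own pace and stop on an object; the grip force is fixed at half the most. Time passes only in rows, so rows that do not move let the fingers close, or fill a call up. It gives the time, the measured TCP pose, the force and the opening at its end, in the units of the state.
- get_obs(): the state, without advancing time (a new reading comes with each control period).
- get_image(name): name is "side" or "top" or "wrist"; returns (picture, depth): 480x640x3 uint8, red, green, blue; 480x640 float32, m along the optical axis (not along the pixel's ray), 0 where there is no reading.
- camera_info(name): a dict with "K" (3x3 intrinsics, pixels), "world_to_cam" (4x4, takes a point from world to camera coordinates); the wrist camera has in their place "T_tool_cam" (4x4, takes a point from camera to tool coordinates, whose origin is the TCP and whose axes are the flange's). Camera axes: x right, y up, looking along -z (the intrinsics and any distortion apply to the point x, -y, -z); pixel columns grow to the right and rows downward; lengths in m; the calibration is good to about 2 mm. The wrist camera is an equidistant fisheye: a pixel r from the principal point sees the ray r / f radians off the axis. A picture is of the moment at which its call begins: read the wrist's pose just before it. camera_info takes no time and is no camera call.
- finish_job(): hands the job in, once; it reports no verdict.
The state is a dict: "t": time; "joints": joint angles; "qd": joint speeds; "joint_efforts": joint torques, N m; "tool_pos": TCP position; "orientation": TCP orientation; "wrist_force": force on the tool from outside, world axes, zero at the start; "ft_torque": the same for the moment, N m; "finger_gap": opening from 0.0 (shut) to 1.0 (fully open).
Only numpy, scipy, OpenCV 4.12 (cv2) and the standard library are available. Lean on these libraries where they do the work, as an engineer would, in place of code of your own. Each camera call takes 0.05 s, during which the arm holds its last target.

## Working session

There is one attempt and no reset: what is moved stays moved. The work goes in short steps, Python scripts to look and compute and a shell command to move; the robot and the scene stay as the last step left them, time stands still between calls to the robot, and variables do not carry over. Pictures are saved under pics/ and viewed, and the job is handed in when it is done.

```bash
mkdir -p pics
python3 - <<'E'
from bench import *
import cv2,numpy as np
print(hold_point_z if not callable(hold_point_z) else hold_point_z())
o=get_obs(); print({k:np.round(v,3).tolist() for k,v in o.items()})
for n in ["top","side","wrist"]:
    im,d=get_image(n); np.savez("pics/%s0.npz"%n,im=im,d=d); cv2.imwrite("pics/%s0.png"%n,im[:,:,::-1])
    c=camera_info(n); print(n,{k:np.round(v,3).tolist() if not isinstance(v,str) else v for k,v in c.items()})
E
```

```text
0.0187
{'t': 0.0, 'joints': [-1.189, 0.69, -0.195, 1.566, 0.157, 0.902, -0.215], 'qd': [0.0, -0.001, 0.0, 0.0, -0.001, -0.0, -0.001], 'joint_efforts': [0.0, -53.961, -1.267, -15.854, 0.009, 0.01, 0.0], 'tool_pos': [0.213, 0.587, 0.23], 'orientation': [0.173, 0.985, -0.001, -0.0], 'wrist_force': [0.016, 0.03, 0.72], 'ft_torque': [0.061, -0.011, -0.016], 'finger_gap': 1.003}
top {'K': [[578.324, 0.0, 326.08], [0.0, 578.324, 239.85], [0.0, 0.0, 1.0]], 'world_to_cam': [[-0.002, -1.0, -0.006, 0.018], [0.995, -0.003, 0.104, -0.482], [-0.104, -0.006, 0.995, -1.184], [0.0, 0.0, 0.0, 1.0]]}
side {'K': [[530.829, 0.0, 324.438], [0.0, 530.829, 234.806], [0.0, 0.0, 1.0]], 'world_to_cam': [[0.982, -0.191, -0.006, -0.449], [0.094, 0.455, 0.885, -0.117], [-0.166, -0.87, 0.465, -1.06], [0.0, 0.0, 0.0, 1.0]]}
wrist {'K': [[371.648, 0.0, 319.761], [0.0, 371.648, 240.2], [0.0, 0.0, 1.0]], 'T_tool_cam': [[0.0, 0.951, 0.31, 0.08], [1.0, -0.0, -0.0, -0.0], [-0.0, 0.31, -0.951, -0.143], [0.0, 0.0, 0.0, 1.0]]}
```

View pics/top0.png

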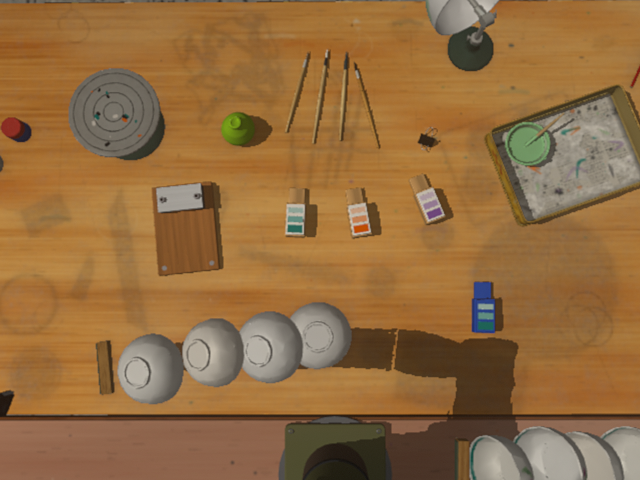

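View pics/side0.png

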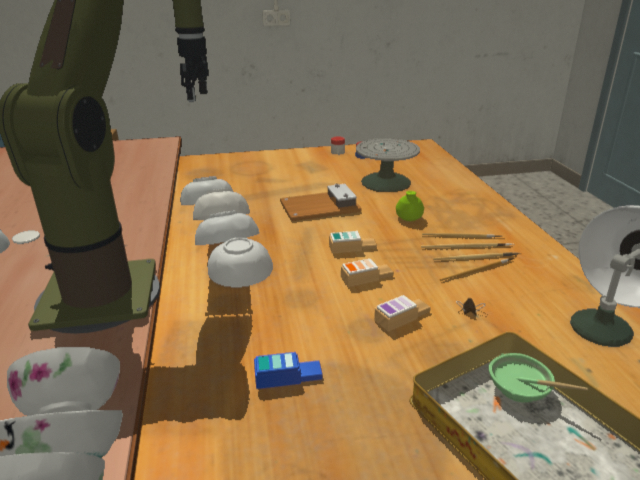

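View pics/wrist0.png

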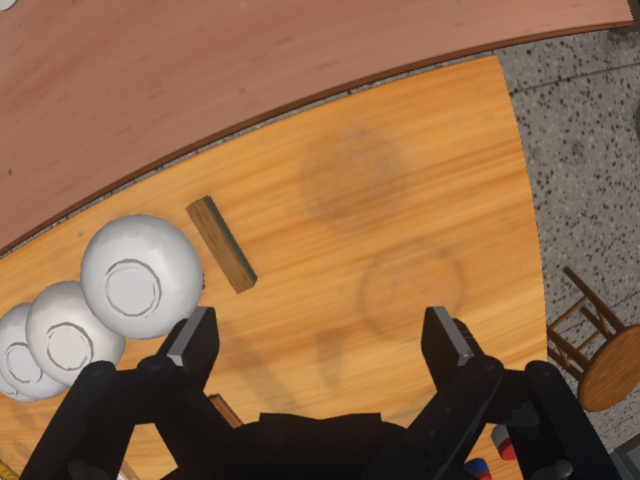

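Top view: the possible targets are the teal-stroke wooden block (296,213), orange (360,214), purple (430,200), and the blue look-alike with teal strokes (484,308). I choose the pale wooden block at (296,213). The rest is at (186,228), with its lip at (180,198). I'll check with a close crop and measure.

```bash
cat > h.py <<'E'
import numpy as np,cv2
from bench import *
def world(n,d,us,vs,z=None):
    c=camera_info(n);K=np.array(c["K"]);T=np.linalg.inv(np.array(c["world_to_cam"]))
    us=np.asarray(us,float);vs=np.asarray(vs,float)
    r=np.stack([(us-K[0,2])/K[0,0],-(vs-K[1,2])/K[1,1],-np.ones_like(us)],-1)
    R,t=T[:3,:3],T[:3,3]
    rw=r@R.T
    s=d if z is None else (z-t[2])/rw[...,2]
    return t+rw*np.asarray(s)[...,None]
def pix(n,p):
    c=camera_info(n);K=np.array(c["K"]);q=np.array(c["world_to_cam"])@np.append(p,1)
    return K[0,0]*q[0]/-q[2]+K[0,2],-K[1,1]*q[1]/-q[2]+K[1,2]
E
python3 - <<'E'
from h import *
z=np.load("pics/top0.npz");im,d=z["im"],z["d"]
v,u=np.mgrid[0:480,0:640];P=world("top",d,u,v)
print("table z",np.median(P[240:260,280:420,2]))
a=cv2.resize(im[180:245,270:325],None,fx=7,fy=7,interpolation=cv2.INTER_CUBIC)
b=cv2.resize(im[175:285,140:230],None,fx=4,fy=4,interpolation=cv2.INTER_CUBIC)
h=max(a.shape[0],b.shape[0])
out=np.zeros((h,a.shape[1]+b.shape[1],3),np.uint8);out[:a.shape[0],:a.shape[1]]=a;out[:b.shape[0],a.shape[1]:]=b
cv2.imwrite("pics/crop.png",out[:,:,::-1])
np.set_printoptions(precision=4,suppress=True)
for nm,(u0,u1,v0,v1),lo,hi in [("teal tile",(275,320,180,245),.024,.05),("teal tongue",(275,320,180,245),.006,.02),("board",(140,230,175,285),.006,.02),("lip",(140,230,175,225),.03,.055)]:
    S=P[v0:v1,u0:u1];m=((S[...,2]>lo)&(S[...,2]<hi)).astype(np.uint8)
    n,l,st,ce=cv2.connectedComponentsWithStats(m);k=1+np.argmax(st[1:,4]);q=S[l==k]
    zz=np.median(q[:,2]);
    vv,uu=np.nonzero(l==k);q2=world("top",None,uu+u0,vv+v0,z=zz)
    (cx,cy),(w,hh),an=cv2.minAreaRect((q2[:,:2]*1000).astype(np.float32))
    print(nm,len(q),"z",zz,"c",cx,cy,"wh",w,hh,an, "mean",q2.mean(0))
E
```

```text
table z -0.00045813937345862144
teal tile 655 z 0.03240457814951747 c 524.6441040039062 80.90786743164062 wh 41.87604522705078 69.61491394042969 87.91600036621094 mean [0.5248 0.0808 0.0324]
teal tongue 233 z 0.012210045273188141 c 579.4885864257812 78.99308013916016 wh 34.08828353881836 30.235267639160156 89.82154846191406 mean [0.5794 0.0793 0.0122]
board 4196 z 0.011816383756417803 c 510.2252197265625 316.42218017578125 wh 189.6246795654297 133.10491943359375 6.21781063079834 mean [0.4911 0.3119 0.0118]
lip 1121 z 0.03811708428972116 c 571.056884765625 321.8289489746094 wh 52.3837776184082 95.42201232910156 5.929556846618652 mean [0.5709 0.3222 0.0381]
```

View pics/crop.png

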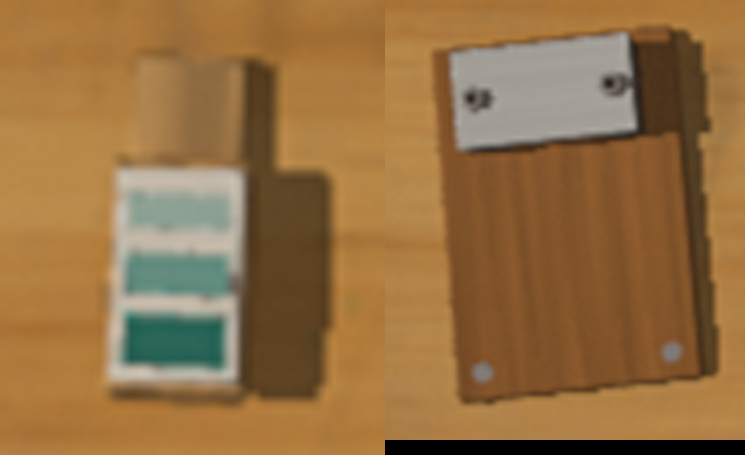

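The crop confirms it: pale wood, three teal strokes, tongue pointing up the picture (+x). The block is at (0.5246, 0.0809), yaw -2°. The rest's mouth is at about (0.545, 0.3195), yaw +6°. Moving over the block now.

```bash
python3 -m handwheel '[[-2.3,-1.85,0,0,0,0,-1],[-2.3,-1.85,0,0,0,0,-1],[-2.3,-1.85,0,0,0,0,-1],[-2.3,-1.85,0,0,0,0,-1],[-2.3,-1.85,0,0,0,0,-1],[-2.3,-1.85,0,0,0,0,-1],[-2.3,-1.85,0,0,0,0,-1],[-2.3,-1.85,0,0,0,0,-1],[-2.3,-1.85,0,0,0,0,-1],[-2.3,-1.85,0,0,0,0,-1]]'
python3 -m handwheel '[[-2.3,-1.85,0,0,0,0,-1],[-2.3,-1.85,0,0,0,0,-1],[-2.3,-1.85,0,0,0,0,-1],[-2.3,-1.85,0,0,0,0,-1],[-2.3,-1.85,0,0,0,0,-1],[-2.3,-1.85,0,0,0,0,-1],[-2.3,-1.85,0,0,0,0,-1],[-2.3,-1.85,0,0,0,0,-1],[-2.3,-1.85,0,0,0,0,-1],[-2.3,-1.85,0,0,0,0,-1]]'
python3 -m handwheel '[[0,0,2,0,0,-5,-1],[0,0,2,0,0,-5,-1],[0,0,2,0,0,-5,-1],[0,0,2,0,0,-3,-1],[0,0,2,0,0,0,-1],[0,0,0,0,0,0,-1],[0,0,0,0,0,0,-1],[0,0,0,0,0,0,-1],[0,0,0,0,0,0,-1],[0,0,0,0,0,0,-1]]'
cat >> h.py <<'E'
from scipy.spatial.transform import Rotation as Rn
def go(x,y,yaw):   # shift/turn in tool axes to reach x,y (m) with tool -x axis pointing along yaw (deg)
    o=get_obs();R=Rn.from_quat(o["orientation"]).as_matrix();p=np.array(o["tool_pos"])
    cur=np.degrees(np.arctan2(-R[1,0],-R[0,0]))
    e=R.T@(np.array([x,y,p[2]])-p)*100
    print("t",round(o["t"],2),"pos",np.round(p,4),"yaw",round(cur,2),"tilt",np.round(R[2],3),"shift cm",np.round(e,2),"turn tool z",round(cur-yaw,2),"F",np.round(o["wrist_force"],1),"gap",round(o["finger_gap"],3))
E
python3 -c "
from h import *
go(.5186,.0811,-2)
o=get_obs()
im,d=get_image('wrist');cv2.imwrite('pics/w1.png',im[:,:,::-1])"
```

```text
t: 0.98
tool_pos: [0.3667, 0.3339, 0.2312]
orientation: [0.173, 0.985, -0.0, -0.0]
wrist_force: [1.1, -0.1, 0.1]
finger_gap: 1.0
t: 1.82
tool_pos: [0.5198, 0.0815, 0.2311]
orientation: [0.173, 0.985, -0.0, -0.0]
wrist_force: [0.9, 1.6, -0.6]
finger_gap: 1.0
t: 2.65
tool_pos: [0.5202, 0.0832, 0.1325]
orientation: [0.017, 1.0, 0.0, 0.001]
wrist_force: [0.3, -0.8, 0.3]
finger_gap: 1.001
t 2.65 pos [0.5202 0.0832 0.1325] yaw -1.94 tilt [-0.002  0.001 -1.   ] shift cm [ 0.15 -0.22 -0.  ] turn tool z 0.06 F [ 0.3 -0.8  0.3] gap 1.001
```

View pics/w1.png

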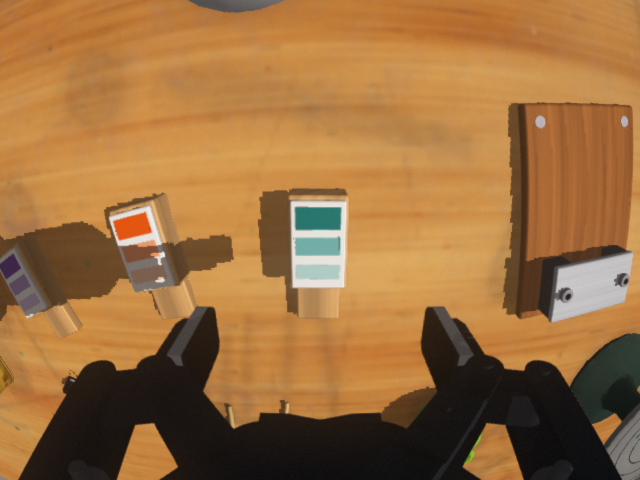

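The wrist view shows the teal block centred between the fingers at (318,245), with orange clear on the left. Going down to grip.

```bash
python3 -m handwheel '[[0.15,-0.2,1.6,0,0,0,-1],[0,0,1.6,0,0,0,-1],[0,0,1.6,0,0,0,-1],[0,0,1.6,0,0,0,-1],[0,0,1.6,0,0,0,-1],[0,0,1.6,0,0,0,-1],[0,0,1.6,0,0,0,-1],[0,0,1.4,0,0,0,-1],[0,0,0,0,0,0,-1],[0,0,0,0,0,0,-1]]'
python3 -c "
from h import *
go(.5186,.0811,-2)"
python3 -m handwheel '[[0,0,0,0,0,0,1],[0,0,0,0,0,0,1],[0,0,0,0,0,0,1],[0,0,0,0,0,0,1],[0,0,0,0,0,0,1],[0,0,0,0,0,0,1],[0,0,0,0,0,0,1],[0,0,0,0,0,0,1],[0,0,0,0,0,0,1],[0,0,0,0,0,0,1]]'
python3 -c "
from h import *
im,d=get_image('side');cv2.imwrite('pics/s1.png',cv2.resize(im[150:330,220:460],None,fx=3,fy=3)[:,:,::-1])"
```

```text
t: 3.53
tool_pos: [0.5178, 0.0811, 0.0054]
orientation: [0.017, 1.0, -0.0, -0.0]
wrist_force: [-0.2, 0.5, 0.3]
finger_gap: 1.001
t 3.53 pos [0.5178 0.0811 0.0054] yaw -1.92 tilt [ 0. -0. -1.] shift cm [-0.08  0.   -0.  ] turn tool z 0.08 F [-0.2  0.5  0.3] gap 1.001
t: 4.37
tool_pos: [0.5184, 0.0812, 0.0064]
orientation: [0.017, 1.0, 0.0, 0.001]
wrist_force: [-0.9, 0.2, 5.8]
finger_gap: 0.474
```

View pics/s1.png

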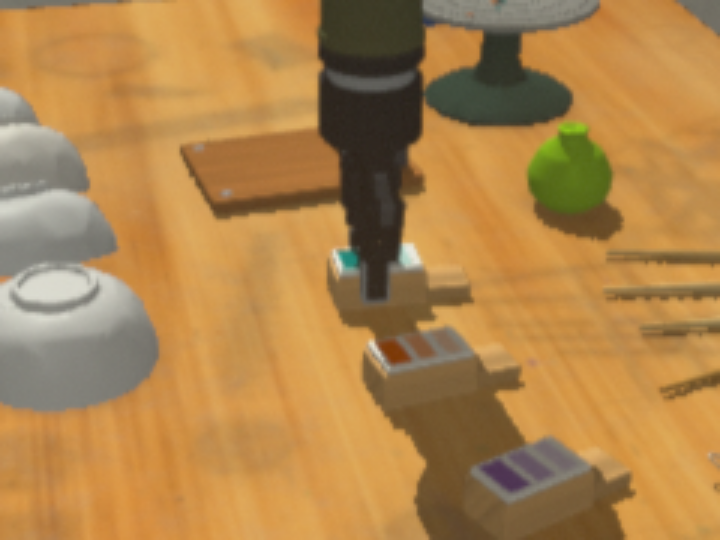

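The pads hold the block at mid-length (crop 375,285). Lifting it and carrying it over the clear part of the board.

```bash
python3 -m handwheel '[[0,0,-0.5,0,0,0,1],[0,0,-1,0,0,0,1],[0,0,-1.5,0,0,0,1],[0,0,-1.5,0,0,0,1],[0,0,-1.5,0,0,0,1],[0,0,-1,0,0,0,1],[0,0,-0.5,0,0,0,1],[0,0,0,0,0,0,1],[0,0,0,0,0,0,1],[0,0,0,0,0,0,1]]'
python3 -m handwheel '[[0.4,1.2,0,0,0,0,1],[0.8,2.5,0,0,0,0,1],[0.8,2.5,0,0,0,0,1],[0.8,2.5,0,0,0,0,1],[0.8,2.5,0,0,0,0,1],[0.8,2.5,0,0,0,0,1],[0.8,2.5,0,0,0,0,1],[0.8,2.5,0,0,0,0,1],[0.8,2.5,0,0,0,0,1],[0.4,1.4,0,0,0,0,1]]'
python3 -m handwheel '[[0,0,0,0,0,-1,1],[0,0,0,0,0,-2,1],[0,0,0,0,0,-2,1],[0,0,0,0,0,-2,1],[0,0,0,0,0,-1,1],[0,0,0,0,0,0,1],[0,0,0,0,0,0,1],[0,0,0,0,0,0,1],[0,0,0,0,0,0,1],[0,0,0,0,0,0,1]]'
python3 - <<'E'
from h import *
go(.4545,.3098,6)
for n in("top","wrist"):
    im,d=get_image(n);np.savez("pics/%s2.npz"%n,im=im,d=d);cv2.imwrite('pics/%s2.png'%n,im[:,:,::-1] if n=="wrist" else cv2.resize(im[150:300,100:300],None,fx=4,fy=4)[:,:,::-1])
E
```

```text
t: 5.25
tool_pos: [0.5173, 0.0809, 0.0797]
orientation: [0.017, 1.0, -0.0, -0.001]
wrist_force: [0.1, 0.4, -1.1]
finger_gap: 0.473
t: 6.08
tool_pos: [0.4513, 0.3135, 0.0795]
orientation: [0.015, 1.0, 0.001, -0.001]
wrist_force: [0.4, 0.5, -1.9]
finger_gap: 0.481
t: 6.92
tool_pos: [0.4535, 0.3093, 0.0803]
orientation: [-0.053, 0.999, 0.0, 0.0]
wrist_force: [-0.6, 0.1, -1.7]
finger_gap: 0.477
t 6.92 pos [0.4535 0.3093 0.0803] yaw 6.07 tilt [-0.  0. -1.] shift cm [-0.11  0.04  0.  ] turn tool z 0.07 F [-0.6  0.1 -1.7] gap 0.477
```

View pics/top2.png

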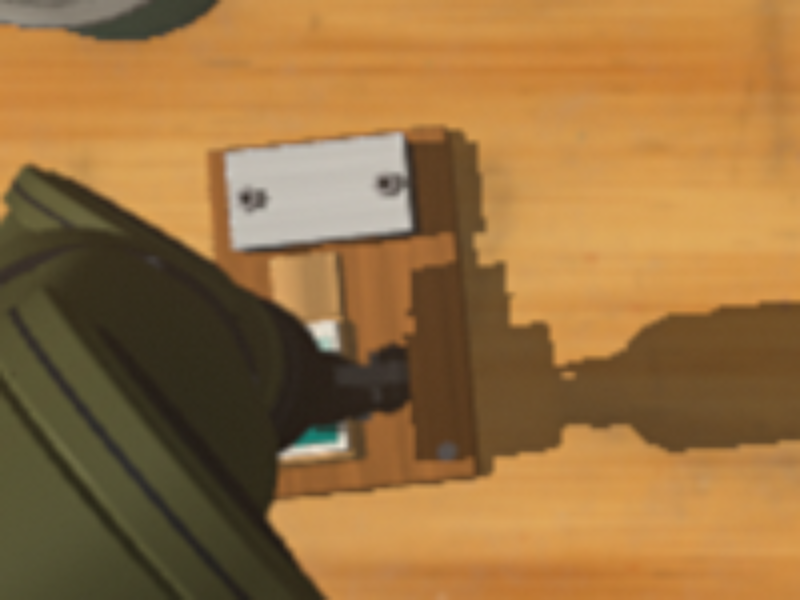

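View pics/wrist2.png

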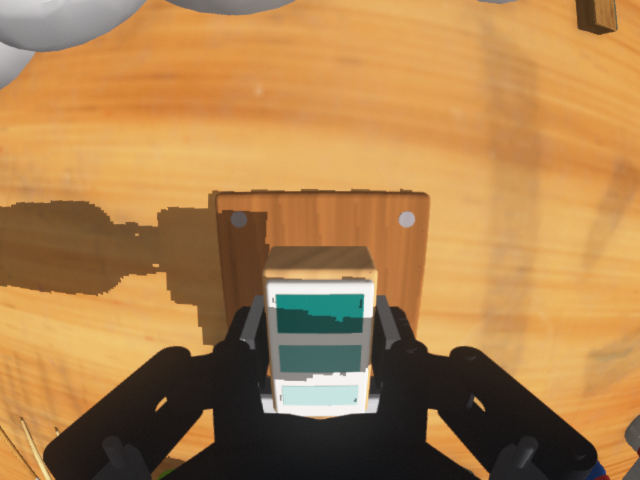

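Top view: the block, with its tongue at crop (305,285), is in front of the lip (320,190) and in line with it. Wrist view: the block (320) is centred on the board (322). Lowering onto the board.

```bash
python3 -m handwheel '[[-0.1,0,0.8,0,0,0,1],[0,0,1,0,0,0,1],[0,0,1,0,0,0,1],[0,0,1,0,0,0,1],[0,0,1,0,0,0,1],[0,0,0.6,0,0,0,1],[0,0,0.3,0,0,0,1],[0,0,0.2,0,0,0,1],[0,0,0.1,0,0,0,1],[0,0,0,0,0,0,1]]'
python3 -m handwheel '[[0,0,0.05,0,0,0,1],[0,0,0.05,0,0,0,1],[0,0,0.05,0,0,0,1],[0,0,0.05,0,0,0,1],[0,0,0,0,0,0,1],[0,0,0,0,0,0,1],[0,0,0,0,0,0,1],[0,0,0,0,0,0,1],[0,0,0,0,0,0,1],[0,0,0,0,0,0,1]]'
python3 - <<'E'
from h import *
go(.4545,.3098,6)
for n in ("side","top"):
    im,d=get_image(n);cv2.imwrite('pics/%s3.png'%n,(cv2.resize(im[150:250,250:400],None,fx=5,fy=5) if n=="side" else cv2.resize(im[150:300,100:300],None,fx=4,fy=4))[:,:,::-1])
E
```

```text
t: 7.85
tool_pos: [0.4545, 0.3096, 0.0203]
orientation: [-0.053, 0.999, 0.0, 0.0]
wrist_force: [0.2, -0.5, -2.1]
finger_gap: 0.478
t: 8.68
tool_pos: [0.4546, 0.3095, 0.0184]
orientation: [-0.053, 0.999, 0.0, 0.0]
wrist_force: [-0.2, -0.7, 0.5]
finger_gap: 0.475
t 8.68 pos [0.4546 0.3095 0.0184] yaw 6.07 tilt [-0.  0. -1.] shift cm [0.   0.03 0.  ] turn tool z 0.07 F [-0.2 -0.7  0.5] gap 0.475
```

View pics/side3.png

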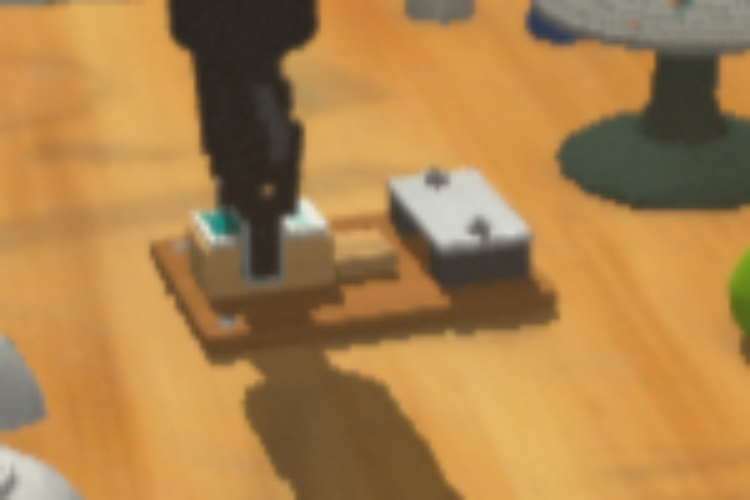

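View pics/top3.png

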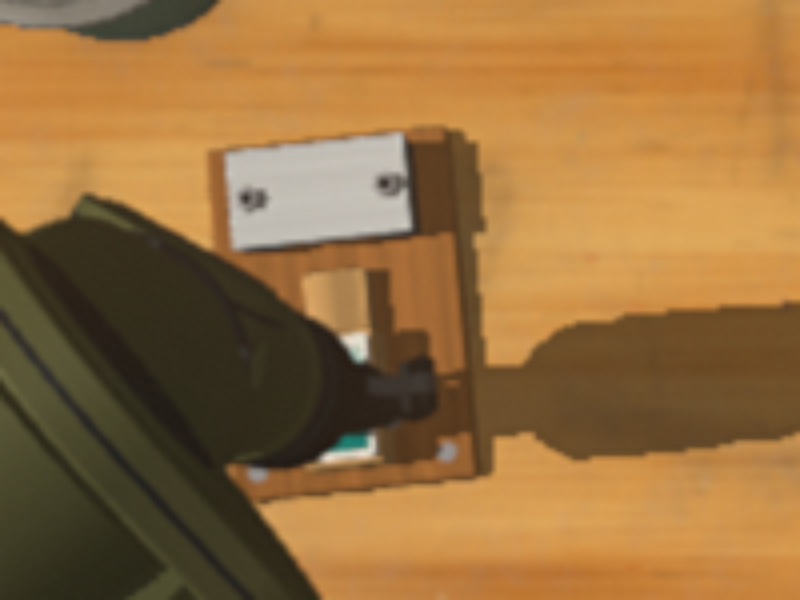

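The block is flat on the board in front of the pocket. Side view: tongue at (365,255), pocket mouth at (405,240). Top view: tongue in line with the lip. Sliding it in along tool -x.

```bash
python3 -m handwheel '[[-0.3,0,0,0,0,0,1],[-0.6,0,0,0,0,0,1],[-0.7,0,0,0,0,0,1],[-0.7,0,0,0,0,0,1],[-0.7,0,0,0,0,0,1],[-0.6,0,0,0,0,0,1],[-0.4,0,0,0,0,0,1],[-0.2,0,0,0,0,0,1],[0,0,0,0,0,0,1],[0,0,0,0,0,0,1]]'
python3 - <<'E'
from h import *
go(.5042,.3150,6)
E
python3 -m handwheel '[[-0.1,0,0,0,0,0,1],[-0.1,0,0,0,0,0,1],[-0.1,0,0,0,0,0,1],[-0.1,0,0,0,0,0,1],[-0.1,0,0,0,0,0,1],[-0.1,0,0,0,0,0,1],[-0.1,0,0,0,0,0,1],[0,0,0,0,0,0,1],[0,0,0,0,0,0,1],[0,0,0,0,0,0,1]]'
python3 - <<'E'
from h import *
go(.5042,.3150,6)
for n in ("side","top"):
    im,d=get_image(n);cv2.imwrite('pics/%s4.png'%n,(cv2.resize(im[150:250,250:400],None,fx=5,fy=5) if n=="side" else cv2.resize(im[150:300,100:300],None,fx=4,fy=4))[:,:,::-1])
E
```

```text
t: 9.62
tool_pos: [0.4967, 0.3139, 0.0184]
orientation: [-0.053, 0.999, 0.0, 0.0]
wrist_force: [-3.8, -0.6, 5.3]
finger_gap: 0.476
t 9.62 pos [0.4967 0.3139 0.0184] yaw 6.04 tilt [-0.  0. -1.] shift cm [-0.75  0.04  0.  ] turn tool z 0.04 F [-3.8 -0.6  5.3] gap 0.476
t: 10.45
tool_pos: [0.5027, 0.3147, 0.0184]
orientation: [-0.053, 0.999, -0.0, -0.0]
wrist_force: [-5.6, -0.9, 6.7]
finger_gap: 0.477
t 10.45 pos [0.5027 0.3147 0.0184] yaw 6.09 tilt [ 0.001 -0.    -1.   ] shift cm [-0.16  0.01 -0.  ] turn tool z 0.09 F [-5.6 -0.9  6.7] gap 0.477
```

View pics/side4.png

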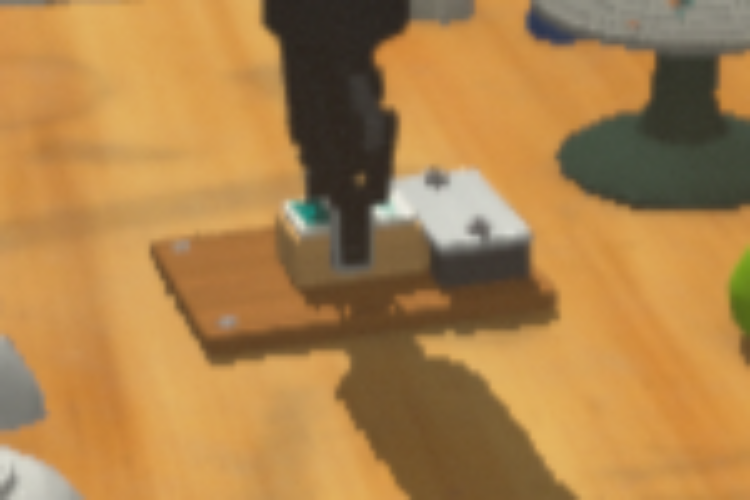

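View pics/top4.png

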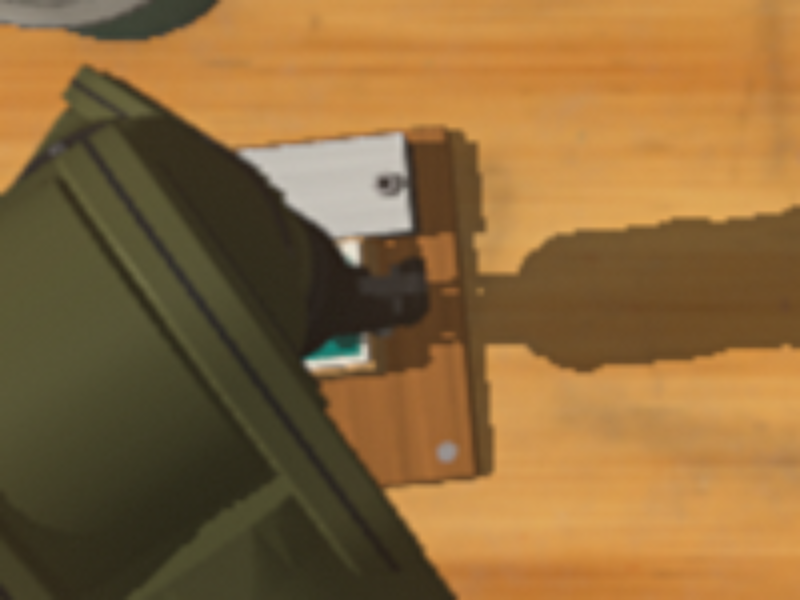

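The tongue is under the lip, and a small gap remains at the shoulder. I'll press on in small steps until the force rises.

```bash
python3 -m handwheel '[[-0.05,0,0,0,0,0,1],[-0.05,0,0,0,0,0,1],[-0.05,0,0,0,0,0,1],[-0.05,0,0,0,0,0,1],[0,0,0,0,0,0,1],[0,0,0,0,0,0,1],[0,0,0,0,0,0,1],[0,0,0,0,0,0,1],[0,0,0,0,0,0,1],[0,0,0,0,0,0,1]]'
python3 -m handwheel '[[-0.05,0,0,0,0,0,1],[-0.05,0,0,0,0,0,1],[-0.05,0,0,0,0,0,1],[-0.05,0,0,0,0,0,1],[0,0,0,0,0,0,1],[0,0,0,0,0,0,1],[0,0,0,0,0,0,1],[0,0,0,0,0,0,1],[0,0,0,0,0,0,1],[0,0,0,0,0,0,1]]'
```

```text
t: 11.38
tool_pos: [0.5031, 0.3147, 0.0184]
orientation: [-0.053, 0.999, -0.0, -0.002]
wrist_force: [-8.9, -1.7, 9.0]
finger_gap: 0.475
t: 12.22
tool_pos: [0.5031, 0.3147, 0.0184]
orientation: [-0.054, 0.999, -0.001, -0.003]
wrist_force: [-12.0, -2.0, 11.6]
finger_gap: 0.477
```

```bash
python3 -m handwheel '[[-0.1,0,0,0,0,0,1],[-0.1,0,0,0,0,0,1],[-0.1,0,0,0,0,0,1],[0,0,0,0,0,0,1],[0,0,0,0,0,0,1],[0,0,0,0,0,0,1],[0,0,0,0,0,0,1],[0,0,0,0,0,0,1],[0,0,0,0,0,0,1],[0,0,0,0,0,0,1]]'
python3 - <<'E'
from h import *
go(.5042,.3150,6)
im,d=get_image("side");cv2.imwrite('pics/side5.png',cv2.resize(im[170:230,280:380],None,fx=8,fy=8,interpolation=cv2.INTER_CUBIC)[:,:,::-1])
E
```

```text
t: 13.05
tool_pos: [0.5031, 0.3147, 0.0184]
orientation: [-0.054, 0.999, -0.002, -0.006]
wrist_force: [-18.5, -2.5, 16.5]
finger_gap: 0.477
t 13.05 pos [0.5031 0.3147 0.0184] yaw 6.17 tilt [ 0.012 -0.003 -1.   ] shift cm [-0.11  0.02 -0.  ] turn tool z 0.17 F [-18.5  -2.5  16.5] gap 0.477
```

View pics/side5.png

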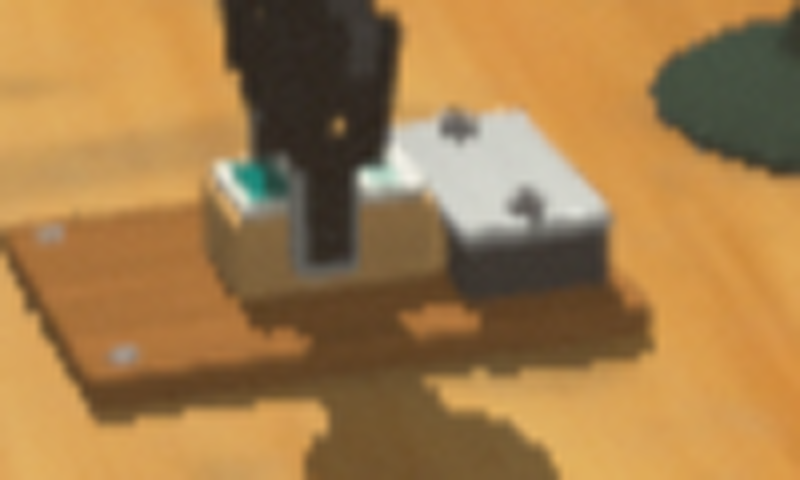

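The shoulder sits against the lip with no gap visible (435,210), and the tool stayed at x 0.5031 while the force rose to 18 N. I'll ease the push, open while still lightly pressing, and rise.

```bash
python3 -m handwheel '[[0.1,0,0,0,0,0,1],[0.1,0,0,0,0,0,1],[0.1,0,0,0,0,0,1],[0,0,0,0,0,0,1],[0,0,0,0,0,0,-1],[0,0,0,0,0,0,-1],[0,0,0,0,0,0,-1],[0,0,0,0,0,0,-1],[0,0,0,0,0,0,-1],[0,0,0,0,0,0,-1]]'
python3 -m handwheel '[[0,0,0,0,0,0,-1],[0,0,-0.3,0,0,0,-1],[0,0,-0.8,0,0,0,-1],[0,0,-1.5,0,0,0,-1],[0,0,-2,0,0,0,-1],[0,0,-2,0,0,0,-1],[0,0,-2,0,0,0,-1],[0,0,-2,0,0,0,-1],[0,0,-2,0,0,0,-1],[0,0,-1,0,0,0,-1]]'
python3 -m handwheel '[[2,-2,0,0,0,0,-1],[2,-2,0,0,0,0,-1],[2,-2,0,0,0,0,-1],[2,-2,0,0,0,0,-1],[2,-2,0,0,0,0,-1],[1,-2,0,0,0,0,-1],[0,-2,0,0,0,0,-1],[0,-2,0,0,0,0,-1],[0,-2,0,0,0,0,-1],[0,0,0,0,0,0,-1]]'
python3 - <<'E'
from h import *
for n in ("side","top"):
    im,d=get_image(n);np.savez("pics/%s6.npz"%n,im=im,d=d)
    cv2.imwrite('pics/%s6.png'%n,(cv2.resize(im[170:230,280:380],None,fx=8,fy=8,interpolation=cv2.INTER_CUBIC) if n=="side" else im)[:,:,::-1])
E
```

```text
t: 13.93
tool_pos: [0.5077, 0.315, 0.0182]
orientation: [-0.053, 0.999, 0.0, 0.0]
wrist_force: [-1.3, -0.2, 0.5]
finger_gap: 1.002
t: 14.77
tool_pos: [0.5081, 0.3158, 0.1574]
orientation: [-0.053, 0.999, 0.001, 0.002]
wrist_force: [0.0, -1.0, 0.1]
finger_gap: 1.005
t: 15.6
tool_pos: [0.4164, 0.1195, 0.1543]
orientation: [-0.05, 0.999, -0.002, -0.001]
wrist_force: [0.1, -0.6, 0.2]
finger_gap: 0.999
```

View pics/side6.png

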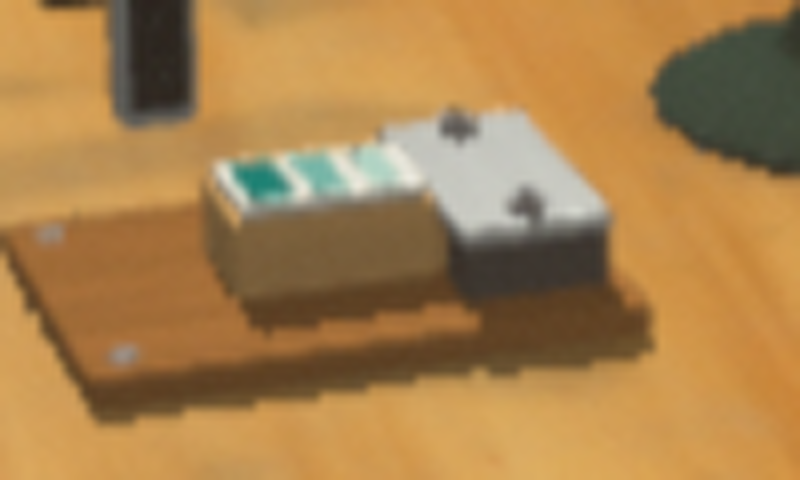

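View pics/top6.png

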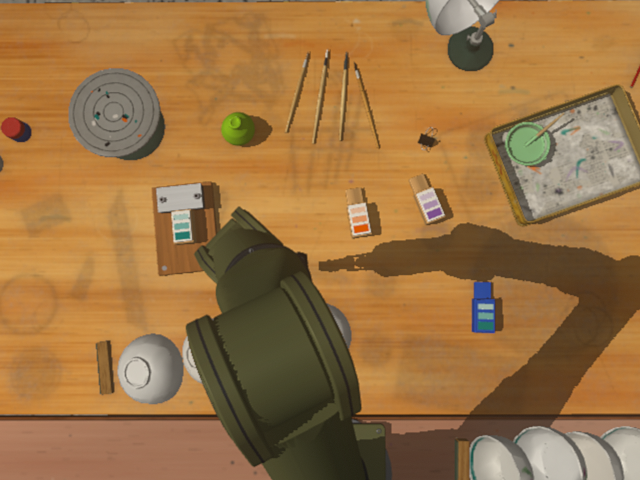

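The block is in place with the arm clear. Side view: its shoulder meets the lip at (430,205). Top view: orange (360,214) and purple (430,200) are where they were. One last check of the remaining gap by number.

Run:
```python
from h import *
np.set_printoptions(precision=4,suppress=True)
z=np.load("pics/top6.npz");im,d=z["im"],z["d"]
v,u=np.mgrid[0:480,0:640];P=world("top",d,u,v)
def rect(u0,u1,v0,v1,lo,hi):
    S=P[v0:v1,u0:u1,2];n,l,st,_=cv2.connectedComponentsWithStats(((S>lo)&(S<hi)).astype(np.uint8));k=1+np.argmax(st[1:,4])
    vv,uu=np.nonzero(l==k);zz=np.median(S[l==k]);q=world("top",None,uu+u0,vv+v0,z=zz)
    (cx,cy),s,a=cv2.minAreaRect((q[:,:2]*1000).astype(np.float32));return np.array([cx,cy]),s,a,zz
for args in [(165,198,205,248,.0415,.055),(140,225,180,214,.033,.0415)]: print(rect(*args))
m=np.array([545,319.3]);a=np.radians(6);c=rect(165,198,205,248,.0415,.055)[0]-m
print("block centre in lip frame mm",c@[np.cos(a),np.sin(a)],c@[-np.sin(a),np.cos(a)])
```

```text
(array([510.102 , 313.4283]), (67.94718933105469, 40.20806884765625), 6.388272285461426, np.float64(0.04498027772165192))
(array([566.074, 321.757]), (62.320579528808594, 94.58625030517578), 5.961637020111084, np.float64(0.03800695105517127))
block centre in lip frame mm -35.32056643437757 -2.1917182393033787
```

```bash
python3 -c "
from bench import *
print(finish_job())"
```

```text
the job is handed in; nothing more can be done
None
```

I fitted the teal-tile block into the painting rest and handed the job in at about 16 s, well under the 38 s limit. I set it flat on the board, slid it tongue first under the lip until it stopped, then let go and backed the arm away.

- **Contact:** the block stopped moving while the push force rose to about 18 N. No gap showed between shoulder and lip in the side view.
- **Final position:** the block centre measures -35.3 mm in the lip's frame (home is -35). It is about 2 mm off to the side, and its tile top is at 45 mm, so it lies flat. Its yaw is 6.4° against about 6.0° for the rest.
- **Other things:** the orange, purple and blue blocks look unmoved in the last top view, and the gripper touches nothing.
- **Disagreement:** the tool stopped about 1 mm short of where I had computed home. That is within the 2 mm camera calibration, and the final measurement agrees with home.

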